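# Angle a tongued plank into the groove and lower it flat

## Task

Lay the next floor plank on the plywood laying board: take the plank that has a tongue on its end, hold it with its near end raised, angle the tongue into the groove of the plank fixed at the far end of the laying board, then lower it flat so that it lies locked between the groove and the low stop strip, square to the groove and wholly on the laying board. Let go of it, and leave the square-ended plank without a tongue where it lies.

Things in the scene. Friction and masses are not known exactly. Their poses are not given: they have to be found in the camera images.
- tongued_plank: loose bare-wood plank: block 120 (x) x 50 (y) x 30 (z) mm with a tongue sticking out 28 mm more from its +x end (34 wide, 10 thick, 4 to 14 mm above the underside). Origin: centre of the underside of the 120 mm block, tongue not counted; x points to the tongue, z up. Flat on the bench at the start, tongue roughly away from the robot; grip it across its 50 mm width. About 0.14 kg.
- tongue_tip (a point): centre of the tongue's end face, on the tongued plank: 88 mm along +x from its origin, 9 mm above its underside
- plain_plank: loose square-ended plank of the same wood without a tongue, 125 x 50 x 30 mm, flat on the bench; leave it. Origin: centre of its underside, x along it
- laying_board: plywood 250 (x) x 130 (y) x 12 mm, fixed to the bench. Origin: centre of its underside; x points to the groove, away from the robot. Near end: stop strip 12 mm high above the plywood, x = -106 to -90 mm. Far end: fixed plank, x = 50 to 120 mm, top 44 mm above the bench. The laid tongued plank rests on the plywood with its origin at x = -30 to -10 mm, y near 0.
- groove (a point): middle of the groove's mouth, on the plywood's top: x = +50 mm, 12 mm above the bench; axes as the laying board's. The groove is in the fixed plank's near face, 130 mm wide, open at both sides, 32 mm deep, 23 mm high under a 9 mm thick lip. From strip to lip is 140 mm, less than the tongued plank's 148 mm, so the tongue must go under the lip first.

How it is judged (in metres and radians):
On the way:
1. the tongue is in the groove while the plank is still angled, near end up (x of tongue_tip in the frame of laying_board above 0.055 m and z of tongue_tip in the frame of laying_board between 0.01 and 0.036 m and y of tongue_tip in the frame of laying_board between -0.06 and 0.06 m and angle between tongued_plank's own z axis and vertical above 0.06 rad), for 0.1 s.
At the end, for the whole second after the job is handed in: The tongued plank lies flat (within 3 degrees) and still on the plywood (underside within 4 mm of it), its tongue at least 5 mm into the groove, its near end behind the stop strip, within 40 mm of the laying board's centre line sideways and square to the groove within 10 degrees (x of tongue_tip in the frame of laying_board above 0.055 m and x of tongued_plank in the frame of laying_board above -0.036 m and z of tongued_plank in the frame of laying_board between 0.008 and 0.016 m and y of tongued_plank in the frame of laying_board between -0.04 and 0.04 m and angle between the x axis of tongued_plank and the x axis of laying_board, either way round below 0.18 rad and angle between tongued_plank's own z axis and vertical below 0.05 rad and linear speed of tongued_plank below 0.02 m/s); the robot touches nothing.
It fails at once if the square-ended plank is shifted by more than 30 mm (distance of plain_plank from where it was at the start of the episode above 0.03 m).
It also fails if it takes over 40 s, if anything falls off the work surface, if the arm or the gripper's body presses on something with over 40 N, if the wrist force passes 120 N, or if a joint passes its speed limit or range.

## Robot

A 6-joint arm with a two-finger parallel gripper is mounted at the origin on a cart in front of the work surface, level with it; the furniture and walls round the work are solid. World frame = base frame: x ahead of the robot, y to its left, z up, the work surface at z = 0. Lengths are in m, angles in degrees, forces in N, time in s.
With the tool pointing down it reaches from about 0.375 to 0.975 m from the base axis. Payload 3.8 kg.
Tool frame: the origin (TCP) lies midway between the tips of the shut fingers; the grasp point (between the pads) lies 19 mm behind it; z points along the fingers, y is the line along which they close (so a half turn about z gives the same grasp; the last joint's range is limited). The gripper opens to 85 mm and grips with 20 to 120 N. Pads are 22 mm wide; open, the fingers measure 114 mm over their backs; the gripper's body (76 mm by 85 mm) begins 54 mm behind the grasp point. The pads swing forward as they close: fully open they stand 13 mm farther back than shut.
Start: joints at [-66.056, 15.12, 91.902, -0, 72.978, -2.114], TCP at [0.297, -0.606, 0.198] pointing down, gripper open.
Joint ranges: [-150.88, 150.88], [-54.13, 125.18], [17.81, 147.31], [-75.09, 255.09], [0, 152.58], [-146.25, 146.25]. Speed limits (degrees/s): [147.25, 147.25, 180, 180, 180, 180].

## Interface

Orientations are given as a 3x3 rotation matrix whose columns are the frame's x, y, z axes.
In Python, from cell import bot gives the robot as it stands.
- The arm moves only by the tool step_arm, never from a script. Its argument "targets" is one flat list of numbers, 7 for each row, row after row: the shift along the tool's x, y, z as a fraction of full scale, then the turn, a rotation vector about the tool's x, y, z as a fraction of full scale, then the closure, from 0 (fully open) to 1 (shut). A call has 1 to 20 rows; each row is the pose to reach, as a shift and turn from the pose commanded when the call began, along the tool's axes at that moment; what a row does not reach only later rows make up. Full scale, the value 1, is 12 cm for a shift and 1.5 rad for a turn. A row lasts 1/10 s, in which the tool goes at most 50 mm and 8.59 degrees, less where a joint would pass 70% of its speed; a pose out of reach is approached as far as the arm can. A call with a number of a shift or a turn outside -1 to 1 is refused whole. A call with a gripper value outside its range is refused whole. The fingers move at their own pace and stop on an object; "force" is the grip in N (left out, the last holds). Time passes only in rows, so rows that repeat a pose let the fingers close. It gives the time, the measured TCP pose, the force, the opening and the grip force at its end, in the units of the state.
- bot.get_state(): the state, without advancing time (a new reading comes with each control period).
- bot.capture(name): name is "scene" or "top" or "wrist"; returns (picture, depth): 420x560x3 uint8, red, green, blue; 420x560 float32, m along the optical axis (not along the pixel's ray), 0 where there is no reading.
- bot.get_calibration(name): a dict with "camera_matrix" (3x3 intrinsics, pixels), "R" (3x3) and "t" (3): a world point X has camera coordinates R X + t; the wrist camera has in their place "hand_eye" (4x4, takes a point from camera to tool coordinates, whose origin is the TCP and whose axes are the flange's). Camera axes: x right, y down, z forward; pixel columns grow to the right and rows downward; lengths in m; the calibration is good to about 2 mm. A picture is of the moment at which its call begins: read the wrist's pose just before it. get_calibration takes no time and is no camera call.
- bot.finish_job(): hands the job in; it is judged then, once.
The state is a dict: "time_s": time; "joint_pos": joint angles; "qvel": joint speeds; "joint_torque": joint torques, N m; "ee_pos": TCP position; "orientation": TCP orientation; "contact_force": force on the tool from outside, world axes, zero at the start; "torque": the same for the moment, N m; "opening": opening from 0.0 (shut) to 1.0 (fully open); "grasp_force": force on a finger pad.
Only numpy, scipy, OpenCV 4.12 (cv2) and the standard library are available. Lean on these libraries where they do the work, as an engineer would, in place of code of your own. Each camera call takes 0.05 s, during which the arm holds its last target. There are 200 camera calls.

## Working session

There is one attempt and no reset: what is moved stays moved. The work goes in short steps, Python scripts to look and compute and a tool call to move; the robot and the scene stay as the last step left them, time stands still between calls to the robot, and variables do not carry over. Pictures are saved under pics/ and viewed, at most 10 in all, crops included, and the job is handed in when it is done.

Besides the shell and the picture viewer there is one more tool, called by a JSON object that holds its "fn" and its "kwargs", one argument or row to a line. step_arm: Moves the arm, as the interface text tells. Shift numbers are shares of 12 cm and turn numbers shares of 1.5 rad, none past 1 either way. Its arguments: {"type":"object","properties":{"targets":{"type":"array","items":{"type":"number"}},"force":{"type":"number"}},"required":["targets"]}

```bash
mkdir -p pics
python3 - <<'E'
from cell import bot
import cv2,numpy as np
for n in("top","scene"):
    p,d=bot.capture(n); np.savez(f"{n}.npz",p=p,d=d); cv2.imwrite(f"pics/{n}.png",p[:,:,::-1])
    c=bot.get_calibration(n); print(n,c)
s=bot.get_state();print(s)
E
```

```text
top {'camera_matrix': array([[432.00441023,   0.        , 277.3501895 ],
       [  0.        , 432.00441023, 202.39294501],
       [  0.        ,   0.        ,   1.        ]]), 'R': array([[-0.01218969, -0.99955339, -0.02728432],
       [-0.99627368,  0.01447059, -0.08502557],
       [ 0.08538242,  0.02614621, -0.99600513]]), 't': array([0.05522394, 0.59464773, 0.85536798])}
scene {'camera_matrix': array([[496.14041119,   0.        , 276.32146482],
       [  0.        , 496.14041119, 214.31868714],
       [  0.        ,   0.        ,   1.        ]]), 'R': array([[-0.81421124, -0.58052563, -0.00707449],
       [-0.26894761,  0.38795324, -0.88156648],
       [ 0.51451652, -0.71587867, -0.47200687]]), 't': array([0.50317247, 0.19027173, 0.74072907])}
{'time_s': 0.1, 'joint_pos': array([-6.60546764e+01,  1.51656942e+01,  9.19721119e+01,  1.26550247e-04,
        7.29782522e+01, -2.11347946e+00]), 'qvel': array([-0.08411086, -0.05049239, -0.17693809, -0.02633584, -0.02967885,
        0.04397596]), 'joint_torque': array([-4.58765408e-04, -5.16707647e+01, -3.68590343e+01,  4.44353623e-05,
        6.33331278e-03,  1.55182857e-05]), 'ee_pos': array([ 0.29623755, -0.60572041,  0.196589  ]), 'orientation': array([[ 8.98343986e-01,  4.39291941e-01, -8.20188512e-04],
       [ 4.39292700e-01, -8.98342080e-01,  1.85211846e-03],
       [ 7.68108604e-05, -2.02414231e-03, -9.99997948e-01]]), 'contact_force': array([-0.3363289 , -0.41885453, -0.63237899]), 'torque': array([-0.04196613,  0.07363456, -0.0243475 ]), 'grasp_force': 0.0, 'opening': 1.0009470969460197}
```

View pics/top.png

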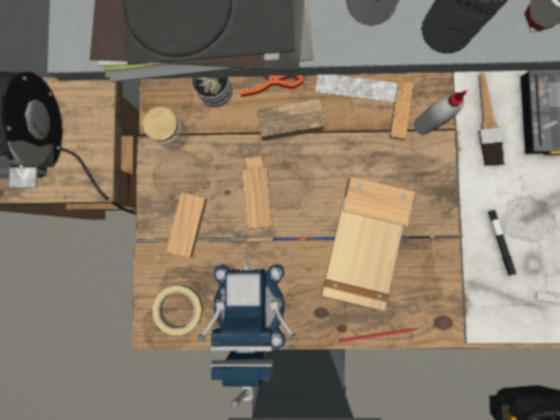

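View pics/scene.png

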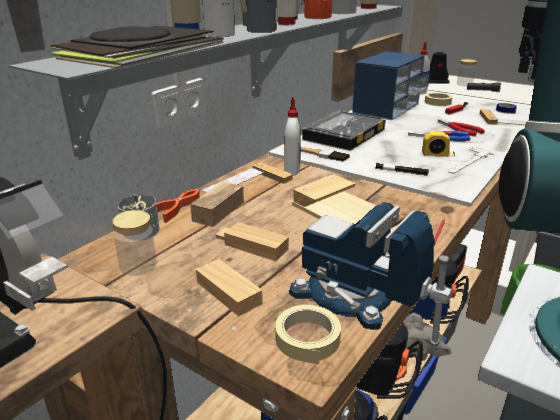

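The top view shows the tongued plank at about (257,193) with its tongue at (254,162). The plain plank is at (186,225), and the laying board at (368,242) with its strip at (357,288) and fixed plank at (380,200). A vise stands at (245,300).

```bash
cat > h.py <<'E'
import cv2,numpy as np
from cell import bot
def world(d,c,P=None):
    K=c["camera_matrix"];v,u=np.indices(d.shape)
    X=np.stack([(u-K[0,2])/K[0,0]*d,(v-K[1,2])/K[1,1]*d,d],-1)
    return (X-c["t"])@c["R"]
def ray(uv,z,c):
    K=c["camera_matrix"];uv=np.atleast_2d(uv).astype(float)
    r=np.c_[(uv-K[:2,2])/K[0,0],np.ones(len(uv))]@c["R"];o=-c["R"].T@c["t"]
    return o+r*((z-o[2])/r[:,2])[:,None]
E
python3 - <<'E'
from h import *
f=np.load("top.npz");p,d=f["p"],f["d"];c=bot.get_calibration("top")
W=world(d,c);z=W[...,2]
print("bench z",np.median(z[180:230,215:235]))
hsv=cv2.cvtColor(p,cv2.COLOR_RGB2HSV)
for n,pt in dict(plank=(257,200),tongue=(254,162),plain=(186,225),board=(368,245),fixed=(380,200),strip=(357,290),vise=(245,290)).items():
    print(n,hsv[pt[1],pt[0]],W[pt[1],pt[0]].round(3))
def rect(lo,hi,box,zc):
    m=((z>lo)&(z<hi)).astype(np.uint8);q=np.zeros_like(m);a,b,e,g=box;q[b:g,a:e]=m[b:g,a:e]
    q=cv2.morphologyEx(q,cv2.MORPH_OPEN,np.ones((3,3)))
    k=max(cv2.findContours(q,0,1)[0],key=cv2.contourArea)
    r=cv2.boxPoints(cv2.minAreaRect(k));w=ray(r,zc,c)
    L=[np.linalg.norm(w[i]-w[(i+1)%4]) for i in(0,1)]
    i=int(np.argmax(L));v=w[(i+1)%4]-w[i];
    print(box,"px",r.round(1).tolist(),"ctr",w.mean(0).round(4),"L",np.round(L,4),"ang",np.degrees(np.arctan2(v[1],v[0])).round(2))
rect(.022,.04,(235,145,280,240),.03)
rect(.022,.04,(160,185,212,265),.03)
rect(.034,.055,(330,170,425,235),.044)
rect(.017,.032,(315,270,400,315),.024)
rect(.006,.055,(315,170,425,315),.012)
big=cv2.resize(p[140:320,150:430],None,fx=2.8,fy=2.8,interpolation=cv2.INTER_CUBIC);cv2.imwrite("pics/crop.png",big[:,:,::-1])
E
```

```text
bench z -5.805964763244238e-05
plank [ 16 109 190] [0.6   0.088 0.031]
tongue [ 16 109 212] [0.682 0.095 0.012]
plain [ 16 109 208] [0.552 0.234 0.03 ]
board [ 18  86 219] [ 0.506 -0.137  0.013]
fixed [ 16 109 205] [ 0.595 -0.157  0.045]
strip [ 14 146 145] [ 0.418 -0.11   0.026]
vise [ 24   7 193] [0.43  0.105 0.115]
(235, 145, 280, 240) px [[242.0, 170.0], [266.5, 167.6999969482422], [271.8999938964844, 226.0], [247.39999389648438, 228.3000030517578]] ctr [0.605  0.0886 0.03  ] L [0.0505 0.1198] ang -175.31
(160, 185, 212, 265) px [[165.89999389648438, 251.5], [180.8000030517578, 191.6999969482422], [205.10000610351562, 197.8000030517578], [190.10000610351562, 257.5]] ctr [0.5527 0.2346 0.03  ] L [0.1249 0.0516] ang -13.72
(330, 170, 425, 235) px [[341.8999938964844, 210.60000610351562], [350.0, 176.3000030517578], [414.8999938964844, 191.60000610351562], [406.79998779296875, 225.89999389648438]] ctr [ 0.5936 -0.1538  0.044 ] L [0.0707 0.1317] ang -104.37
(315, 270, 400, 315) px [[323.8999938964844, 286.5], [325.8999938964844, 278.3999938964844], [389.70001220703125, 294.1000061035156], [387.70001220703125, 302.1000061035156]] ctr [ 0.4168 -0.1093  0.024 ] L [0.0165 0.1303] ang -104.24
(315, 170, 425, 315) px [[321.0, 295.70001220703125], [348.6000061035156, 176.1999969482422], [414.79998779296875, 191.5], [387.20001220703125, 311.0]] ctr [ 0.5107 -0.1366  0.012 ] L [0.2515 0.1392] ang -14.3
```

View pics/crop.png

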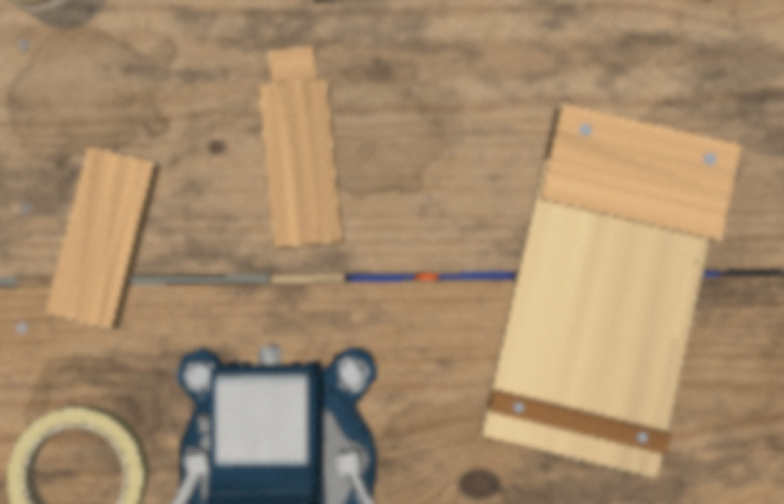

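The planks and board are measured: the plank is at (0.605, 0.0886) with yaw 4.7°, the board origin at (0.5115, -0.1332) with yaw -14.2°. I'm moving above the plank.

{"fn": "step_arm", "kwargs": {
  "targets": [0.49, -0.41, 0, 0, 0, 0, 0, 0.97, -0.81, 0, 0, 0, 0, 0, 0.97, -0.81, 0, 0, 0, 0, 0, 0.97, -0.81, 0, 0, 0, 0, 0]
}}

```text
time_s: 0.5
ee_pos: [0.3599, -0.4625, 0.1969]
orientation: [[0.897, 0.443, -0.0], [0.443, -0.897, 0.004], [0.002, -0.004, -1.0]]
contact_force: [-0.2, 0.2, -0.7]
opening: 1.0
grasp_force: 0.0
```

{"fn": "step_arm", "kwargs": {
  "targets": [0.49, -0.41, 0, 0, 0, 0, 0, 0.97, -0.81, 0, 0, 0, 0, 0, 0.97, -0.81, 0, 0, 0, 0, 0, 0.97, -0.81, 0, 0, 0, 0, 0]
}}

```text
time_s: 0.9
ee_pos: [0.4217, -0.3251, 0.1974]
orientation: [[0.896, 0.444, 0.0], [0.444, -0.896, 0.002], [0.001, -0.002, -1.0]]
contact_force: [0.5, -1.0, -0.7]
opening: 1.001
grasp_force: 0.0
```

{"fn": "step_arm", "kwargs": {
  "targets": [0.49, -0.41, 0, 0, 0, 0, 0, 0.97, -0.81, 0, 0, 0, 0, 0, 0.97, -0.81, 0, 0, 0, 0, 0, 0.97, -0.81, 0, 0, 0, 0, 0]
}}

```text
time_s: 1.3
ee_pos: [0.4838, -0.1874, 0.1977]
orientation: [[0.896, 0.444, 0.001], [0.444, -0.896, 0.002], [0.001, -0.001, -1.0]]
contact_force: [0.5, -0.4, 0.5]
opening: 1.001
grasp_force: 0.0
```

{"fn": "step_arm", "kwargs": {
  "targets": [0.49, -0.41, 0, 0, 0, 0, 0, 0.97, -0.81, 0, 0, 0, 0, 0, 0.97, -0.81, 0, 0, 0, 0, 0, 0.97, -0.81, 0, 0, 0, 0, 0]
}}

```text
time_s: 1.7
ee_pos: [0.5459, -0.0495, 0.1977]
orientation: [[0.896, 0.443, 0.001], [0.443, -0.896, 0.001], [0.001, -0.001, -1.0]]
contact_force: [-0.3, -1.2, -0.4]
opening: 0.999
grasp_force: 0.0
```

{"fn": "step_arm", "kwargs": {
  "targets": [0.49, -0.41, 0, 0, 0, 0.06, 0, 0.97, -0.81, 0, 0, 0, 0.15, 0, 0.97, -0.81, 0, 0, 0, 0.249, 0, 0.97, -0.81, 0, 0, 0, 0.249, 0, 0.97, -0.81, 0, 0, 0, 0.249, 0]
}}

```text
time_s: 2.2
ee_pos: [0.6062, 0.0849, 0.1971]
orientation: [[0.996, 0.084, -0.001], [0.084, -0.996, -0.001], [-0.001, 0.001, -1.0]]
contact_force: [0.0, 0.8, 0.0]
opening: 1.003
grasp_force: 0.0
```

```bash
cat >> h.py <<'E'
from scipy.spatial.transform import Rotation as Ro
def pose(x,y,yaw,tilt=0):
    "tool orientation: tool x along the plank, tongue down by tilt (deg)"
    return (Ro.from_euler("z",yaw,degrees=True)*Ro.from_euler("y",tilt,degrees=True)*Ro.from_euler("x",180,degrees=True)).as_matrix()
def togo(p,R):
    s=bot.get_state();A=s["orientation"];dR=Ro.from_matrix(A.T@R).as_rotvec()
    print(round(s["time_s"],2),s["ee_pos"].round(4),"shift",(A.T@(np.array(p)-s["ee_pos"])/.12).round(3),"turn",(dR/1.5).round(3),"F",s["contact_force"].round(1),"open",round(s["opening"],3),"grip",round(s["grasp_force"],1))
E
python3 - <<'E'
from h import *
s=bot.get_state();p,d=bot.capture("wrist");np.savez("w.npz",p=p,d=d)
cv2.imwrite("pics/w.png",p[:,:,::-1]);c=bot.get_calibration("wrist");print(c)
togo([.605,.0886,.10],pose(0,0,4.7))
# depth cloud -> world
H=c["hand_eye"];K=c["camera_matrix"];v,u=np.indices(d.shape)
X=np.stack([(u-K[0,2])/K[0,0]*d,(v-K[1,2])/K[1,1]*d,d],-1)@H[:3,:3].T+H[:3,3]
W=X@s["orientation"].T+s["ee_pos"];z=W[...,2]
m=((z>.022)&(z<.04)&(d>0)&(abs(W[...,0]-.605)<.09)&(abs(W[...,1]-.089)<.06))
q=cv2.morphologyEx(m.astype(np.uint8),cv2.MORPH_OPEN,np.ones((5,5)))
pts=W[q>0];r=cv2.minAreaRect((pts[:,:2]*1000).astype(np.float32));print(r,np.median(pts[:,2]),len(pts))
E
```

```text
{'camera_matrix': array([[313.70379719,   0.        , 277.43800199],
       [  0.        , 313.70379719, 210.23621888],
       [  0.        ,   0.        ,   1.        ]]), 'hand_eye': array([[ 9.45365372e-04, -9.63353504e-01, -2.68233353e-01,
         6.73798005e-02],
       [ 9.99999482e-01,  8.09617945e-04,  6.16689148e-04,
        -7.23194274e-04],
       [-3.76923115e-04, -2.68233797e-01,  9.63353771e-01,
        -1.75278744e-01],
       [ 0.00000000e+00,  0.00000000e+00,  0.00000000e+00,
         1.00000000e+00]])}
2.25 [0.6058 0.084  0.1971] shift [-0.002 -0.039  0.809] turn [0.001 0.001 0.   ] F [ 0.4  0.1 -0.3] open 1.001 grip 0.0
((602.747314453125, 90.49378967285156), (119.68848419189453, 50.00029754638672), 5.052343368530273) 0.028386835632437962 4691
```

View pics/w.png

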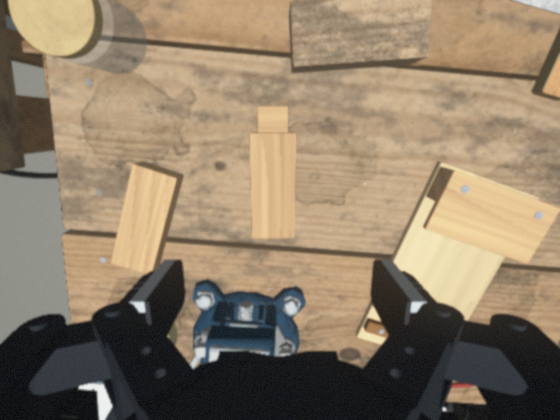

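The wrist view shows the tongued plank centred at (273,187), tongue up. Both cameras agree to within 2 mm, so I'm descending.

{"fn": "step_arm", "kwargs": {
  "targets": [-0.01, -0.047, 0.4, 0, 0, 0, 0, -0.01, -0.047, 0.82, 0, 0, 0, 0, -0.01, -0.047, 0.82, 0, 0, 0, 0, -0.01, -0.047, 0.82, 0, 0, 0, 0]
}}

```text
time_s: 2.65
ee_pos: [0.6029, 0.0893, 0.0988]
orientation: [[0.997, 0.08, -0.003], [0.08, -0.997, -0.001], [-0.003, 0.001, -1.0]]
contact_force: [0.2, -0.6, 0.9]
opening: 1.001
grasp_force: 0.0
```

{"fn": "step_arm", "kwargs": {
  "targets": [0, 0, 0.3, 0, 0, 0, 0, 0, 0, 0.6, 0, 0, 0, 0, 0, 0, 0.8, 0, 0, 0, 0, 0, 0, 0.8, 0, 0, 0, 0, 0, 0, 0.8, 0, 0, 0, 0]
}}

```text
time_s: 3.15
ee_pos: [0.6066, 0.091, 0.0063]
orientation: [[0.997, 0.081, 0.004], [0.081, -0.997, 0.0], [0.004, -0.0, -1.0]]
contact_force: [-0.2, -0.4, 0.6]
opening: 0.998
grasp_force: 0.0
```

```bash
python3 -c "
from h import *
togo([.604,.0895,.002],pose(0,0,4.85))"
```

```text
3.15 [0.6066 0.091  0.0063] shift [-0.023  0.01   0.036] turn [ 0.    -0.003 -0.003] F [-0.2 -0.4  0.6] open 0.998 grip 0.0
```

{"fn": "step_arm", "kwargs": {
  "targets": [-0.01, 0, 0.02, 0, 0, 0, 0, -0.01, 0, 0.02, 0, 0, 0, 0, -0.01, 0, 0.02, 0, 0, 0, 1, -0.01, 0, 0.02, 0, 0, 0, 1, -0.01, 0, 0.02, 0, 0, 0, 1, -0.01, 0, 0.02, 0, 0, 0, 1, -0.01, 0, 0.02, 0, 0, 0, 1, -0.01, 0, 0.02, 0, 0, 0, 1, -0.01, 0, 0.02, 0, 0, 0, 1, -0.01, 0, 0.02, 0, 0, 0, 1],
  "force": 60
}}

```text
time_s: 4.15
ee_pos: [0.603, 0.0913, 0.0009]
orientation: [[0.997, 0.081, -0.0], [0.081, -0.997, 0.0], [-0.0, -0.0, -1.0]]
contact_force: [0.5, -0.5, -0.4]
opening: -0.002
grasp_force: 0.0
```

```bash
python3 -c "
from h import *
togo([.604,.0895,.10],pose(0,0,4.85))"
```

```text
4.15 [0.603  0.0913 0.0009] shift [ 0.007  0.016 -0.826] turn [-0.     0.    -0.002] F [ 0.5 -0.5 -0.4] open -0.002 grip 0.0
```

The gripper closed fully without holding anything, so I'm looking.

```bash
python3 -c "
from h import *
s,_=bot.capture('scene');w,_=bot.capture('wrist')
cv2.imwrite('pics/a.png',np.hstack([cv2.resize(s[180:330,150:400],(450,270)),cv2.resize(w,(360,270))])[:,:,::-1])
togo([.604,.0895,.10],pose(0,0,4.85))"
```

```text
4.25 [0.603  0.0913 0.001 ] shift [ 0.007  0.016 -0.825] turn [ 0.     0.    -0.002] F [-0.1  0.   0.3] open -0.002 grip 0.0
```

View pics/a.png

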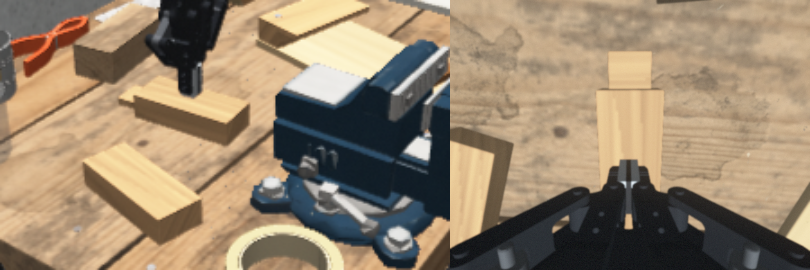

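The view shows the shut fingers just above the middle of the plank's top, although the reported TCP z is about 1 mm. I'm comparing the reported height with the cameras.

```bash
cat >> h.py <<'E'
def wcloud():
    s=bot.get_state();p,d=bot.capture("wrist");c=bot.get_calibration("wrist");H=c["hand_eye"];K=c["camera_matrix"];v,u=np.indices(d.shape)
    X=np.stack([(u-K[0,2])/K[0,0]*d,(v-K[1,2])/K[1,1]*d,d],-1)@H[:3,:3].T+H[:3,3]
    return p,d,X,X@s["orientation"].T+s["ee_pos"]
E
python3 - <<'E'
from h import *
p,d,X,W=wcloud()
def at(u,v): # composite px ->wrist px
    U=int((u-450)*560/360);V=int(v*420/270);return W[V,U].round(4),d[V,U].round(4),X[V,U].round(4)
for n,q in dict(tongue=(630,68),plank=(630,110),bench=(700,60),bench2=(560,60),finger=(622,172)).items(): print(n,*at(*q))
s,ds=bot.capture("scene");c=bot.get_calibration("scene");Ws=world(ds,c)
for q in((190,90),(188,70),(195,80),(170,100),(230,110),(190,95)):
    U=int(150+q[0]*250/450);V=int(180+q[1]*150/270);print(q,Ws[V,U].round(4),s[V,U])
print(bot.get_state())
E
```

```text
tongue [0.6788 0.0969 0.0117] 0.1562 [ 0.076   0.0006 -0.0108]
plank [0.6483 0.0944 0.0279] 0.1488 [ 0.0454  0.0006 -0.027 ]
bench [ 0.6903  0.0399 -0.0018] 0.1674 [0.0828 0.0583 0.0028]
bench2 [ 0.6808  0.1554 -0.0022] 0.1677 [ 0.0827 -0.0576  0.0031]
finger [0.6132 0.097  0.0589] 0.1283 [ 0.0106 -0.0049 -0.0579]
(190, 90) [0.5952 0.1019 0.0449] [19 19 21]
(188, 70) [0.5944 0.1048 0.0727] [19 19 21]
(195, 80) [0.5916 0.0967 0.0569] [86 89 89]
(170, 100) [0.6186 0.1075 0.0286] [243 210 153]
(230, 110) [0.5528 0.0888 0.0284] [239 204 147]
(190, 95) [0.5955 0.1018 0.0404] [43 43 45]
{'time_s': 4.35, 'joint_pos': array([ 6.26913672e+00,  1.90559621e+01,  1.09448490e+02, -3.94712555e-04,
        5.15013289e+01,  9.16096689e+01]), 'qvel': array([-0.07213936,  0.03998755, -0.01224808, -0.01984396,  0.02040363,
        0.00657915]), 'joint_torque': array([ 1.96610701e-03, -4.84855878e+01, -3.00522816e+01,  2.39195288e-04,
        1.10809000e-03, -3.27586133e-05]), 'ee_pos': array([0.60297621, 0.09128818, 0.00094467]), 'orientation': array([[ 9.96694749e-01,  8.12377215e-02, -9.97101053e-05],
       [ 8.12377203e-02, -9.96694754e-01, -1.63776853e-05],
       [-1.00711025e-04,  8.22333132e-06, -9.99999995e-01]]), 'contact_force': array([0.40027215, 0.98170094, 0.71042089]), 'torque': array([-0.00269565, -0.01269906, -0.01771269]), 'grasp_force': 0.0, 'opening': -0.0028752445359479842}
```

Run:
```python
from h import *
p,d,X,W=wcloud()
for v in range(225,275,4): print(v,[(round(float(X[v,u,0]),3),round(float(X[v,u,2]),3),int(p[v,u].mean())) for u in (266,272,278,284)])
```

```text
225 [(0.018, -0.027, 191), (0.019, -0.028, 182), (0.018, -0.027, 181), (0.018, -0.027, 190)]
229 [(0.017, -0.028, 188), (0.016, -0.027, 181), (0.016, -0.027, 181), (0.017, -0.027, 188)]
233 [(0.014, -0.027, 188), (0.014, -0.026, 178), (0.014, -0.027, 179), (0.015, -0.028, 189)]
237 [(0.012, -0.028, 192), (0.012, -0.027, 180), (0.012, -0.027, 179), (0.012, -0.028, 188)]
241 [(0.01, -0.027, 198), (0.01, -0.028, 181), (0.01, -0.028, 180), (0.01, -0.027, 189)]
245 [(0.008, -0.027, 196), (0.008, -0.028, 181), (0.008, -0.028, 181), (0.008, -0.029, 187)]
249 [(0.01, -0.039, 103), (0.01, -0.037, 99), (0.01, -0.037, 60), (0.01, -0.038, 99)]
253 [(0.01, -0.043, 94), (0.01, -0.043, 90), (0.01, -0.043, 49), (0.01, -0.043, 91)]
257 [(0.01, -0.047, 90), (0.011, -0.048, 90), (0.01, -0.047, 45), (0.01, -0.047, 92)]
261 [(0.01, -0.051, 91), (0.01, -0.051, 91), (0.01, -0.052, 45), (0.01, -0.051, 90)]
265 [(0.011, -0.056, 91), (0.01, -0.055, 91), (0.01, -0.054, 40), (0.011, -0.056, 91)]
269 [(0.01, -0.058, 89), (0.01, -0.058, 89), (0.011, -0.06, 37), (0.01, -0.06, 91)]
273 [(0.01, -0.062, 90), (0.01, -0.062, 88), (0.011, -0.063, 41), (0.01, -0.062, 89)]
```

{"fn": "step_arm", "kwargs": {
  "targets": [0, 0, -0.1, 0, 0, 0, 1, 0, 0, -0.2, 0, 0, 0, 1, 0, 0, -0.35, 0, 0, 0, 1, 0, 0, -0.5, 0, 0, 0, 1, 0, 0, -0.5, 0, 0, 0, 1]
}}

```text
time_s: 4.9
ee_pos: [0.6065, 0.0917, 0.0656]
orientation: [[0.997, 0.081, 0.008], [0.081, -0.997, 0.001], [0.008, -0.0, -1.0]]
contact_force: [0.8, 0.5, -0.1]
opening: 0.007
grasp_force: 0.0
```

Run:
```python
from h import *
p,d,X,W=wcloud()
for v in range(225,275,4): print(v,[(round(float(X[v,u,0]),3),round(float(X[v,u,2]),3),int(p[v,u].mean())) for u in (266,272,278,284)])
s,ds=bot.capture('scene');np.savez("s2.npz",p=s,d=ds)
cv2.imwrite('pics/b.png',np.hstack([cv2.resize(s[180:330,150:400],(450,270)),cv2.resize(p,(360,270))])[:,:,::-1])
togo([.604,.0895,.10],pose(0,0,4.85))
```

```text
225 [(-0.003, 0.037, 205), (0.067, -0.175, 195), (-0.003, 0.037, 183), (-0.003, 0.037, 194)]
229 [(-0.005, 0.036, 207), (-0.006, 0.037, 191), (-0.006, 0.037, 185), (-0.006, 0.037, 195)]
233 [(-0.009, 0.037, 206), (-0.008, 0.036, 193), (-0.009, 0.037, 185), (-0.009, 0.038, 193)]
237 [(-0.012, 0.037, 206), (-0.011, 0.036, 192), (-0.012, 0.037, 184), (-0.012, 0.037, 194)]
241 [(-0.015, 0.037, 207), (-0.015, 0.037, 195), (-0.015, 0.038, 186), (-0.014, 0.036, 193)]
245 [(-0.018, 0.038, 205), (-0.018, 0.036, 192), (-0.018, 0.038, 184), (-0.018, 0.038, 191)]
249 [(0.01, -0.038, 106), (0.01, -0.038, 106), (0.01, -0.038, 64), (0.01, -0.038, 107)]
253 [(0.01, -0.043, 98), (0.01, -0.043, 97), (0.011, -0.044, 43), (0.01, -0.042, 97)]
257 [(0.01, -0.047, 98), (0.01, -0.047, 94), (0.01, -0.047, 45), (0.01, -0.048, 91)]
261 [(0.01, -0.051, 97), (0.01, -0.051, 95), (0.011, -0.052, 44), (0.01, -0.051, 93)]
265 [(0.01, -0.056, 94), (0.01, -0.055, 94), (0.01, -0.055, 43), (0.01, -0.056, 94)]
269 [(0.011, -0.06, 95), (0.01, -0.059, 92), (0.011, -0.061, 36), (0.01, -0.059, 90)]
273 [(0.01, -0.062, 92), (0.01, -0.063, 91), (0.011, -0.063, 39), (0.011, -0.064, 95)]
5.0 [0.6039 0.0914 0.0623] shift [ 0.     0.016 -0.314] turn [-0.    -0.002 -0.002] F [-0.2 -0.4 -0.3] open -0.002 grip 0.0
```

View pics/b.png

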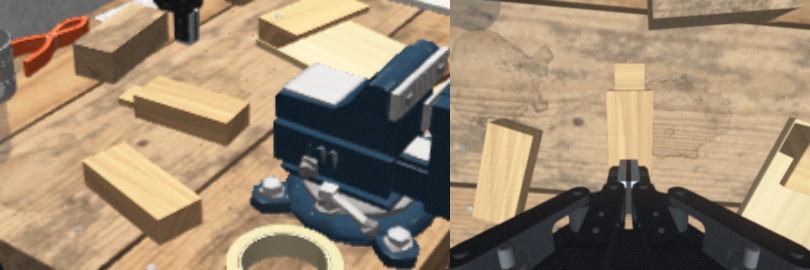

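The fingertips end about 36 mm short of the reported TCP (tool z ≈ -0.037 in both wrist frames). So they had closed 7 mm above the plank, and nothing moved. I'll check this with the scene camera before going lower.

Run:
```python
from h import *
f=np.load("s2.npz");p,ds=f["p"],f["d"];W=world(ds,bot.get_calibration("scene"))
m=(abs(W[...,0]-.604)<.03)&(abs(W[...,1]-.0914)<.04)&(W[...,2]>.045)&(W[...,2]<.2)
q=W[m];i=np.argsort(q[:,2])
print(q[i[[0,3,10,30]]].round(4));low=q[q[:,2]<q[i[10],2]+.01];print(low.mean(0),low.min(0),low.max(0))
```

```text
[[0.6072 0.0965 0.0952]
 [0.6097 0.0964 0.0966]
 [0.5983 0.0986 0.0987]
 [0.5933 0.0957 0.1031]]
[0.59847864 0.09698063 0.10295302] [0.59226633 0.08253904 0.09520968] [0.61162244 0.10611323 0.10830199]
```

{"fn": "step_arm", "kwargs": {
  "targets": [0, 0.01, 0, 0, 0, 0, 0, 0, 0.01, 0, 0, 0, 0, 0, 0, 0.01, 0, 0, 0, 0, 0, 0, 0.01, 0, 0, 0, 0, 0, 0, 0.01, 0, 0, 0, 0, 0, 0, 0.01, 0, 0, 0, 0, 0]
}}

```text
time_s: 5.6
ee_pos: [0.603, 0.0901, 0.0608]
orientation: [[0.997, 0.081, -0.0], [0.081, -0.997, -0.0], [-0.0, -0.0, -1.0]]
contact_force: [0.7, -0.2, 0.2]
opening: 0.99
grasp_force: 0.0
```

```bash
python3 -c "
from h import *
togo([.604,.0900,-.033],pose(0,0,4.85))"
```

```text
5.6 [0.603  0.0901 0.0608] shift [0.008 0.002 0.782] turn [-0.     0.    -0.002] F [ 0.7 -0.2  0.2] open 0.99 grip 0.0
```

The scene camera confirms a tool-length offset of about 35 mm, so I'm going down by that amount.

{"fn": "step_arm", "kwargs": {
  "targets": [0, 0, 0.25, 0, 0, 0, 0, 0, 0, 0.5, 0, 0, 0, 0, 0, 0, 0.65, 0, 0, 0, 0, 0, 0, 0.77, 0, 0, 0, 0, 0, 0, 0.77, 0, 0, 0, 0, 0, 0, 0.77, 0, 0, 0, 0, 0, 0, 0.77, 0, 0, 0, 1, 0, 0, 0.77, 0, 0, 0, 1, 0, 0, 0.77, 0, 0, 0, 1, 0, 0, 0.77, 0, 0, 0, 1, 0, 0, 0.77, 0, 0, 0, 1, 0, 0, 0.77, 0, 0, 0, 1],
  "force": 60
}}

```text
time_s: 6.8
ee_pos: [0.6046, 0.0902, -0.0298]
orientation: [[0.997, 0.081, 0.003], [0.081, -0.997, 0.0], [0.003, -0.0, -1.0]]
contact_force: [0.3, 1.0, 5.7]
opening: 0.576
grasp_force: 64.6
```

```bash
python3 -c "
from h import *
togo([.604,.0895,-.033],pose(0,0,4.85))"
```

```text
6.8 [ 0.6046  0.0902 -0.0298] shift [-0.005  0.006  0.026] turn [-0.    -0.002 -0.002] F [0.3 1.  5.7] open 0.576 grip 64.6
```

The plank is gripped (opening 0.576 ≈ 49 mm). I'm lifting it.

{"fn": "step_arm", "kwargs": {
  "targets": [0, 0, -0.15, 0, 0, 0, 1, 0, 0, -0.4, 0, 0, 0, 1, 0, 0, -0.7, 0, 0, 0, 1, 0, 0, -0.98, 0, 0, 0, 1, 0, 0, -0.98, 0, 0, 0, 1, 0, 0, -0.98, 0, 0, 0, 1]
}}

```text
time_s: 7.4
ee_pos: [0.6034, 0.0901, 0.0867]
orientation: [[0.997, 0.081, 0.001], [0.081, -0.997, 0.0], [0.001, -0.0, -1.0]]
contact_force: [-0.8, -0.2, -2.0]
opening: 0.573
grasp_force: 63.9
```

{"fn": "step_arm", "kwargs": {
  "targets": [0, 0.3, 0, 0, 0, 0, 1, 0, 0.6, 0, 0, 0, 0, 1, 0, 0.9, 0, 0, 0, 0, 1, 0, 0.9, 0, 0, 0, 0, 1, 0, 0.9, 0, 0, 0, 0, 1]
}}

```text
time_s: 7.9
ee_pos: [0.6098, -0.0182, 0.0835]
orientation: [[0.997, 0.079, -0.005], [0.079, -0.997, 0.001], [-0.005, -0.001, -1.0]]
contact_force: [0.2, 0.5, -1.8]
opening: 0.574
grasp_force: 63.8
```

```bash
cat >> h.py <<'E'
YB=-14.2;OB=np.array([.5115,-.1332,0])
G=np.eye(4)
def goal(ox,oz,tilt,oy=0.):
    "reported TCP pose that puts the plank origin at board (ox,oy,oz), tongue down by tilt"
    B=Ro.from_euler("z",YB,degrees=True).as_matrix()
    Rp=B@Ro.from_euler("y",tilt,degrees=True).as_matrix();P=np.eye(4);P[:3,:3]=Rp;P[:3,3]=OB+B@[ox,oy,oz]
    T=P@np.linalg.inv(G);togo(T[:3,3],T[:3,:3])
E
python3 - <<'E'
from h import *
e=bot.get_state();p,d=bot.capture("top");p2,d2,X,_=wcloud()
c=bot.get_calibration("top")
print(e["ee_pos"],e["orientation"],e["grasp_force"])
W=world(d,c);z=W[...,2]
for u,v in((0,0),):pass
# held plank from the wrist cloud, tool frame: tongue top and block top
for nm,lo,hi in(("block",.0,.03),("tongue",.0,.03)):pass
m=(abs(X[...,1])<.03)&(X[...,0]>.014)&(X[...,0]<.12)&(d2>0)
for a in np.arange(.015,.11,.006):
    k=m&(abs(X[...,0]-a)<.003);q=X[k]; 
    k2=q[(q[:,2]<.0)&(q[:,2]>-.08)]
    if len(k2)>20: print(round(a,3),len(k2),"y",k2[:,1].min().round(4),k2[:,1].max().round(4),"z",np.median(k2[:,2]).round(4))
np.savez("held.npz",p=p2,d=d2,X=X);cv2.imwrite("pics/held.png",np.hstack([cv2.resize(p[100:280,180:420],(400,300)),cv2.resize(p2,(400,300))])[:,:,::-1])
E
```

```text
[ 0.60978941 -0.01816404  0.08346507] [[ 9.96863135e-01  7.90037439e-02 -4.72209718e-03]
 [ 7.90081380e-02 -9.96873688e-01  7.51058117e-04]
 [-4.64799803e-03 -1.12178626e-03 -9.99988569e-01]] 63.78988265991211
0.015 1114 y -0.0257 0.024 z -0.0582
0.021 1736 y -0.0256 0.0244 z -0.0582
0.027 1800 y -0.0256 0.0243 z -0.0581
0.033 1885 y -0.0257 0.0243 z -0.0581
0.039 1935 y -0.0258 0.0242 z -0.0581
0.045 2026 y -0.0258 0.0244 z -0.0581
0.051 2098 y -0.0258 0.0241 z -0.0581
0.057 2394 y -0.0259 0.0238 z -0.0577
0.063 1212 y -0.0178 0.0159 z -0.0421
0.069 1252 y -0.0179 0.0162 z -0.0421
0.075 1313 y -0.018 0.016 z -0.042
0.081 1360 y -0.0179 0.0161 z -0.042
0.087 653 y -0.0175 0.0159 z -0.0418
```

View pics/held.png

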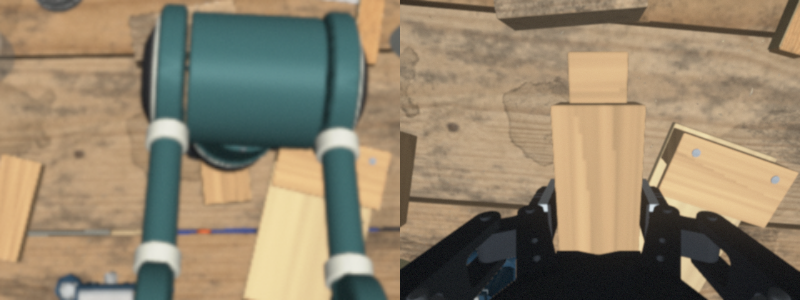

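The plank is held square: block front at tool x 0.060, underside at tool z about -0.029, and centred in y. Next I'm computing the approach pose.

```bash
sed -i 's/^G=np.eye(4)/G=np.diag([1.,-1,-1,1]);G[:3,3]=0,-.0007,-.029/' h.py; python3 -c "
from h import *
goal(-.065,.08,15);goal(-.065,.08,0)"
```

```text
8.0 [ 0.6104 -0.0169  0.0843] shift [-1.473  0.71   0.273] turn [ 0.028 -0.171  0.218] F [ 0.4  0.1 -2.6] open 0.576 grip 63.8
8.0 [ 0.6104 -0.0169  0.0843] shift [-1.414  0.73   0.281] turn [-0.     0.002  0.219] F [ 0.4  0.1 -2.6] open 0.576 grip 63.8
```

{"fn": "step_arm", "kwargs": {
  "targets": [0, 0.3, 0, 0.01, -0.06, 0.07, 1, 0, 0.7, 0, 0.018, -0.114, 0.145, 1, -0.4, 0.71, 0, 0.028, -0.171, 0.218, 1, -0.9, 0.71, 0, 0.028, -0.171, 0.218, 1, -0.9, 0.71, 0, 0.028, -0.171, 0.218, 1, -0.9, 0.71, 0, 0.028, -0.171, 0.218, 1, -0.9, 0.71, 0, 0.028, -0.171, 0.218, 1]
}}

```text
time_s: 8.7
ee_pos: [0.5122, -0.1105, 0.0865]
orientation: [[0.938, -0.244, -0.246], [-0.236, -0.97, 0.062], [-0.254, 0.0, -0.967]]
contact_force: [0.2, 0.6, -1.5]
opening: 0.57
grasp_force: 63.8
```

```bash
python3 -c "
from h import *
goal(-.065,.08,15)"
```

```text
8.7 [ 0.5122 -0.1105  0.0865] shift [-0.472  0.19   0.421] turn [ 0.    -0.003  0.001] F [ 0.2  0.6 -1.5] open 0.57 grip 63.8
```

{"fn": "step_arm", "kwargs": {
  "targets": [-0.3, 0.1, 0, 0, -0.003, 0, 1, -0.47, 0.19, 0.1, 0, -0.003, 0, 1, -0.47, 0.19, 0.3, 0, -0.003, 0, 1, -0.47, 0.19, 0.42, 0, -0.003, 0, 1, -0.47, 0.19, 0.42, 0, -0.003, 0, 1, -0.47, 0.19, 0.42, 0, -0.003, 0, 1, -0.47, 0.19, 0.42, 0, -0.003, 0, 1]
}}

```text
time_s: 9.4
ee_pos: [0.442, -0.117, 0.0527]
orientation: [[0.937, -0.244, -0.25], [-0.236, -0.97, 0.063], [-0.258, 0.001, -0.966]]
contact_force: [-0.1, 0.1, -0.8]
opening: 0.575
grasp_force: 63.9
```

Run:
```python
from h import *
goal(-.065,.08,15)
s=bot.get_state();p,d,X,W=wcloud()
cv2.imwrite("pics/app.png",p[:,:,::-1])
B=Ro.from_euler("z",YB,degrees=True).as_matrix();Y=(W-OB)@B  # board frame
m=(d>0)&(abs(Y[...,2]-.044)<.006)&(Y[...,0]>.03)&(Y[...,0]<.14)&(abs(Y[...,1])<.09)
q=cv2.morphologyEx(m.astype(np.uint8),cv2.MORPH_OPEN,np.ones((5,5)))>0
r=cv2.minAreaRect((Y[q][:,:2]*1000).astype(np.float32));print("fixed (expect 85,0)",r,np.median(Y[q][:,2]))
k=(d>0)&(X[...,0]>.063)&(X[...,0]<.10)&(abs(X[...,1])<.025)&(abs(X[...,2]+.042)<.004)
t=Y[k];e=t[t[:,0]>np.percentile(t[:,0],97)];print("tongue tip top, board",e.mean(0), "tool x max",np.percentile(X[k][:,0],99))
b=(d>0)&(abs(Y[...,2]-.012)<.006)&(abs(Y[...,1])<.055)&(Y[...,0]>-.05)&(Y[...,0]<.05);print("ply z",np.median(Y[b][:,2]),b.sum())
```

```text
9.4 [ 0.442  -0.117   0.0527] shift [-0.008 -0.006  0.009] turn [ 0.001 -0.     0.001] F [-0.1  0.1 -0.8] open 0.575 grip 63.9
fixed (expect 85,0) ((48.00119400024414, 0.4225349426269531), (0.9245981574058533, 126.67904663085938), 0.1091042309999466) 0.04248151592591535
tongue tip top, board [ 0.02295666 -0.00097535  0.07027547] tool x max 0.08679134507510888
ply z 0.011253407759409072 22356
```

View pics/app.png

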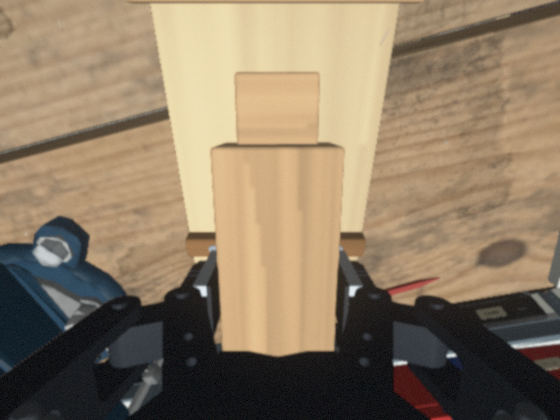

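The wrist view shows the tongue (278,105) centred and square to the board. The groove face shows at the top edge, and the measured offsets are under 2 mm. I'm lowering to groove height next.

```bash
python3 -c "
from h import *
goal(-.065,.037,15);goal(-.022,.037,15)"
```

```text
9.45 [ 0.4419 -0.1171  0.0528] shift [ 0.086 -0.006  0.355] turn [ 0.001 -0.     0.   ] F [-0.1 -0.1 -1.9] open 0.576 grip 63.9
9.45 [ 0.4419 -0.1171  0.0528] shift [ 0.432 -0.006  0.262] turn [ 0.001 -0.     0.   ] F [-0.1 -0.1 -1.9] open 0.576 grip 63.9
```

{"fn": "step_arm", "kwargs": {
  "targets": [0.04, 0, 0.18, 0, 0, 0, 1, 0.085, 0, 0.35, 0, 0, 0, 1, 0.085, 0, 0.35, 0, 0, 0, 1, 0.085, 0, 0.35, 0, 0, 0, 1, 0.17, 0, 0.328, 0, 0, 0, 1, 0.26, 0, 0.304, 0, 0, 0, 1, 0.26, 0, 0.304, 0, 0, 0, 1]
}}

```text
time_s: 10.15
ee_pos: [0.4638, -0.123, 0.0099]
orientation: [[0.937, -0.245, -0.248], [-0.237, -0.97, 0.062], [-0.256, 0.001, -0.967]]
contact_force: [-0.3, -0.3, -2.3]
opening: 0.569
grasp_force: 63.8
```

```bash
python3 -c "
from h import *
goal(-.022,.037,15)"
```

```text
10.15 [ 0.4638 -0.123   0.0099] shift [ 0.157 -0.009 -0.034] turn [ 0.001 -0.002  0.   ] F [-0.3 -0.3 -2.3] open 0.569 grip 63.8
```

{"fn": "step_arm", "kwargs": {
  "targets": [0.05, 0, -0.012, 0, 0, 0, 1, 0.1, -0.005, -0.025, 0, 0, 0, 1, 0.155, -0.008, -0.037, 0, 0, 0, 1, 0.155, -0.008, -0.037, 0, 0, 0, 1, 0.155, -0.008, -0.037, 0, 0, 0, 1, 0.155, -0.008, -0.037, 0, 0, 0, 1]
}}

```text
time_s: 10.75
ee_pos: [0.4786, -0.1255, 0.0079]
orientation: [[0.936, -0.245, -0.253], [-0.237, -0.97, 0.063], [-0.261, 0.001, -0.965]]
contact_force: [-0.0, -0.1, -1.9]
opening: 0.573
grasp_force: 63.8
```

Run:
```python
from h import *
goal(-.022,.037,15)
for t,z in((12,.032),(9,.0265),(6,.021),(3,.0165),(0,.0125)): goal(-.021,z,t)
p,d,X,W=wcloud()
cv2.imwrite("pics/ins.png",p[:,:,::-1])
```

```text
10.75 [ 0.4786 -0.1255  0.0079] shift [ 0.032  0.    -0.018] turn [0.    0.001 0.   ] F [-0.  -0.1 -1.9] open 0.573 grip 63.8
10.75 [ 0.4786 -0.1255  0.0079] shift [0.064 0.    0.019] turn [0.    0.036 0.   ] F [-0.  -0.1 -1.9] open 0.573 grip 63.8
10.75 [ 0.4786 -0.1255  0.0079] shift [0.088 0.    0.063] turn [0.    0.071 0.   ] F [-0.  -0.1 -1.9] open 0.573 grip 63.8
10.75 [ 0.4786 -0.1255  0.0079] shift [0.113 0.    0.105] turn [0.    0.106 0.   ] F [-0.  -0.1 -1.9] open 0.573 grip 63.8
10.75 [ 0.4786 -0.1255  0.0079] shift [0.135 0.    0.139] turn [0.    0.141 0.   ] F [-0.  -0.1 -1.9] open 0.573 grip 63.8
10.75 [ 0.4786 -0.1255  0.0079] shift [0.156 0.    0.168] turn [0.    0.176 0.   ] F [-0.  -0.1 -1.9] open 0.573 grip 63.8
```

View pics/ins.png

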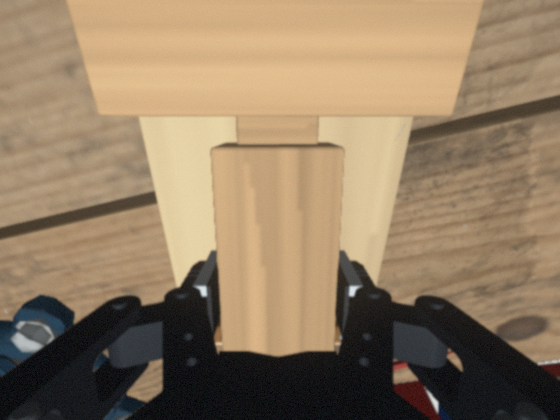

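The tongue passes under the lip (edge at row 115), square and with no contact force. I'm seating it and lowering flat in steps.

{"fn": "step_arm", "kwargs": {
  "targets": [0.032, 0, -0.018, 0, 0, 0, 1, 0.032, 0, -0.018, 0, 0, 0, 1, 0.064, 0, 0.019, 0, 0.036, 0, 1, 0.064, 0, 0.019, 0, 0.036, 0, 1, 0.088, 0, 0.063, 0, 0.071, 0, 1, 0.088, 0, 0.063, 0, 0.071, 0, 1, 0.113, 0, 0.105, 0, 0.106, 0, 1, 0.113, 0, 0.105, 0, 0.106, 0, 1]
}}

```text
time_s: 11.6
ee_pos: [0.4868, -0.1276, -0.008]
orientation: [[0.964, -0.245, -0.104], [-0.244, -0.97, 0.026], [-0.107, 0.0, -0.994]]
contact_force: [-1.0, -0.2, -1.6]
opening: 0.572
grasp_force: 63.8
```

Run:
```python
from h import *
for t,z in((6,.021),(3,.0165),(0,.0125)): goal(-.021,z,t)
```

```text
11.6 [ 0.4868 -0.1276 -0.008 ] shift [ 0.011  0.001 -0.003] turn [0.    0.002 0.   ] F [-1.  -0.2 -1.6] open 0.572 grip 63.8
11.6 [ 0.4868 -0.1276 -0.008 ] shift [0.027 0.001 0.034] turn [0.    0.037 0.   ] F [-1.  -0.2 -1.6] open 0.572 grip 63.8
11.6 [ 0.4868 -0.1276 -0.008 ] shift [0.044 0.001 0.066] turn [0.    0.072 0.   ] F [-1.  -0.2 -1.6] open 0.572 grip 63.8
```

{"fn": "step_arm", "kwargs": {
  "targets": [0.027, 0, 0.034, 0, 0.037, 0, 1, 0.027, 0, 0.034, 0, 0.037, 0, 1, 0.044, 0, 0.066, 0, 0.072, 0, 1, 0.044, 0, 0.066, 0, 0.072, 0, 1, 0.044, 0, 0.066, 0, 0.072, 0, 1, 0.044, 0, 0.066, 0, 0.072, 0, 1]
}}

```text
time_s: 12.2
ee_pos: [0.4935, -0.1294, -0.0157]
orientation: [[0.97, -0.245, 0.003], [-0.245, -0.97, -0.001], [0.003, 0.001, -1.0]]
contact_force: [1.1, 0.5, -2.3]
opening: 0.573
grasp_force: 63.8
```

```bash
cat > chk.py <<'E'
from h import *
goal(-.021,.0125,0)
p,d,X,W=wcloud();B=Ro.from_euler("z",YB,degrees=True).as_matrix();Y=(W-OB)@B
k=(d>0)&(abs(Y[...,1])<.02)&(Y[...,0]>-.005)&(Y[...,0]<.035)&(Y[...,2]>.03)&(Y[...,2]<.06)
t=Y[k];A=np.c_[t[:,:2],np.ones(len(t))];f=np.linalg.lstsq(A,t[:,2],rcond=None)[0];print("top z",np.median(t[:,2]),"slopes deg",np.degrees(f[:2]))
b=(d>0)&(abs(abs(Y[...,1])-.045)<.012)&(Y[...,0]>-.01)&(Y[...,0]<.04)&(Y[...,2]<.03);print("ply z",np.median(Y[b][:,2]))
g=(d>0)&(abs(Y[...,2]-.042)<.006)&(Y[...,0]>.055)&(Y[...,0]<.12);print("fixed z",np.median(Y[g][:,2]))
E
python3 chk.py
```

```text
12.2 [ 0.4935 -0.1294 -0.0157] shift [-0.022 -0.     0.007] turn [ 0.    -0.002  0.   ] F [ 1.1  0.5 -2.3] open 0.573 grip 63.8
top z 0.04258292871454808 slopes deg [ 0.12727154 -0.03099931]
ply z 0.011217430436925909
fixed z 0.04321113888404939
```

The plank is flat and about 1.4 mm above the plywood. I'm lowering the rest of the way and letting go.

{"fn": "step_arm", "kwargs": {
  "targets": [-0.01, 0, 0.012, 0, -0.002, 0, 1, -0.01, 0, 0.015, 0, -0.002, 0, 1, -0.01, 0, 0.015, 0, -0.002, 0, 1, -0.01, 0, 0.015, 0, -0.002, 0, 1]
}}

```text
time_s: 12.65
ee_pos: [0.4927, -0.1292, -0.0171]
orientation: [[0.97, -0.245, 0.002], [-0.245, -0.97, -0.001], [0.002, 0.001, -1.0]]
contact_force: [0.0, 0.5, 5.1]
opening: 0.571
grasp_force: 64.6
```

{"fn": "step_arm", "kwargs": {
  "targets": [0, 0, 0, 0, 0, 0, 0.4, 0, 0, 0, 0, 0, 0, 0.2, 0, 0, 0, 0, 0, 0, 0, 0, 0, 0, 0, 0, 0, 0, 0, 0, 0, 0, 0, 0, 0, 0, 0, 0, 0, 0, 0, 0]
}}

```text
time_s: 13.25
ee_pos: [0.4915, -0.1288, -0.018]
orientation: [[0.97, -0.245, 0.0], [-0.245, -0.97, -0.001], [0.0, 0.001, -1.0]]
contact_force: [0.3, -0.2, -0.2]
opening: 1.0
grasp_force: 0.0
```

{"fn": "step_arm", "kwargs": {
  "targets": [0, 0, -0.2, 0, 0, 0, 0, 0, 0, -0.5, 0, 0, 0, 0, 0, 0, -0.9, 0, 0, 0, 0, 0, 0, -0.9, 0, 0, 0, 0, 0, 0, -0.9, 0, 0, 0, 0, 0, 0, -0.9, 0, 0, 0, 0]
}}

```text
time_s: 13.85
ee_pos: [0.4906, -0.1285, 0.0892]
orientation: [[0.97, -0.245, -0.001], [-0.245, -0.97, -0.0], [-0.001, 0.0, -1.0]]
contact_force: [-0.6, 0.4, -0.4]
opening: 1.002
grasp_force: 0.0
```

```bash
python3 chk.py
python3 - <<'E'
from h import *
p,d,X,W=wcloud();B=Ro.from_euler("z",YB,degrees=True).as_matrix();Y=(W-OB)@B
m=((d>0)&(abs(Y[...,1])<.04)&(Y[...,0]>-.095)&(Y[...,0]<.046)&(Y[...,2]>.033)&(Y[...,2]<.05)).astype(np.uint8)
m=cv2.morphologyEx(m,cv2.MORPH_OPEN,np.ones((5,5)));print(cv2.minAreaRect((Y[m>0][:,:2]*1000).astype(np.float32)))
cv2.imwrite("pics/end.png",p[:,:,::-1])
E
```

```text
13.85 [ 0.4906 -0.1285  0.0892] shift [0.004 0.001 0.881] turn [0.    0.001 0.   ] F [-0.6  0.4 -0.4] open 1.002 grip 0.0
top z 0.04121643673925394 slopes deg [ 0.0665215  -0.10059562]
ply z 0.011251326767223851
fixed z 0.043253444850881305
((-20.803226470947266, -0.4418907165527344), (120.08232879638672, 50.18765640258789), 0.302124947309494)
```

View pics/end.png

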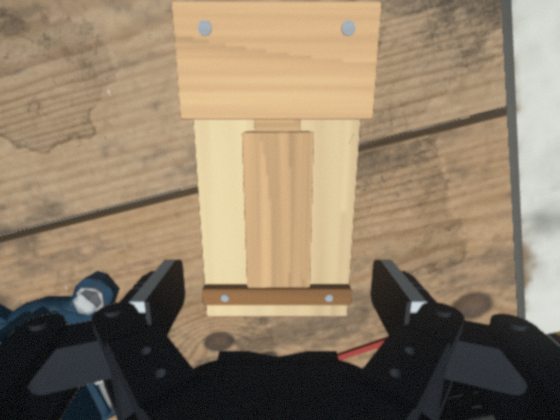

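The plank lies flat at (278,210), its tongue under the lip at row 120 and its near end behind the strip at row 293. Its origin is at x ≈ -21 mm and it is square. The gripper is clear, so I'm handing in.

```bash
python3 -c "
from cell import bot
print(bot.finish_job())"
```

```text
the job is handed in; nothing more can be done
None
```

The tongued plank lies flat and square on the laying board, its tongue about 17 mm into the groove and its near end behind the stop strip; the plain plank was not touched, and I handed the job in at about 14 s (no verdict was returned).

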